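# Hold the sprung steady arm back from the pot

### The arm

A 6-joint arm with a two-finger parallel gripper is mounted at the origin on the work surface. World frame = base frame: x ahead of the robot, y to its left, z up, the work surface at z = 0. Lengths are in m, angles in rad, forces in N, time in s.
With the tool pointing down it reaches from about 0.35 to 0.925 m from the base axis. Payload 6.4 kg.
Tool frame: the origin (TCP) lies between the finger pads; the fingertips stand 22 mm ahead of it and the grasp point (between the pads) lies 3 mm ahead of it; z points along the fingers, y is the line along which they close (so a half turn about z gives the same grasp; the last joint's range is limited). The gripper opens to 94 mm and grips with 3 to 60 N. Pads are 16 mm wide; open, the fingers measure 119 mm over their backs; the gripper's body (75 mm by 177 mm) begins 78 mm behind the grasp point.
Start: joints at [-1.515, 0.245, 1.558, -0, 1.339, -0.174], TCP at [0.148, -0.633, 0.195] pointing down, gripper open.
Joint ranges: [-3.13, 3.13], [-1.02, 2.26], [0.13, 2.54], [-0.95, 4.09], [0.21, 2.88], [-2.74, 2.74]. Speed limits (rad/s): [2.57, 2.57, 3.14, 3.14, 3.14, 3.14].

### API

Orientations are given as a 3x3 rotation matrix whose columns are the frame's x, y, z axes.
In Python, from plant import get_obs, eyes, sign_off gives the robot as it stands.
- The arm moves only by the shell command python3 -m inch 'ROWS' [OPENING]. ROWS is JSON, one flat list of numbers, 4 for each row, row after row: the shift along the world's x, y, z in m, then the turn about the world's z in degrees. A call has 1 to 12 rows; each row shifts and turns the commanded pose from where the row before left it; what a row does not reach is not made up. A row lasts 1/12 s, in which the tool goes at most 41.7 mm and 7.16 degrees, less where a joint would pass 70% of its speed; a pose out of reach is approached as far as the arm can. A call is refused whole if a number of a shift passes 0.0417 or a number of a turn 7.16, either way. A call with a gripper value outside its range is refused whole. OPENING is the finger opening in m, from 0 to 0.094, set as the call begins (- or left out, the last holds). The fingers move at their own pace and stop on an object; the grip force is fixed at half the most. Time passes only in rows, so rows that do not move let the fingers close. It gives the time, the measured TCP pose, the force, the opening and the grip force at its end, in the units of the state.
- get_obs(): the state, without advancing time (a new reading comes with each control period).
- eyes.read_camera(name): name is "scene" or "top" or "wrist"; returns (picture, depth): 400x640x3 uint8, red, green, blue; 400x640 float32, m along the optical axis (not along the pixel's ray), 0 where there is no reading.
- eyes.camera_model(name): a dict with "fx", "fy", "cx", "cy" (pixels), "R" (3x3) and "t" (3): a world point X has camera coordinates R X + t; the wrist camera has in their place "tool_from_camera" (4x4, takes a point from camera to tool coordinates, whose origin is the TCP and whose axes are the flange's). Camera axes: x right, y down, z forward; pixel columns grow to the right and rows downward; lengths in m; the calibration is good to about 2 mm. A picture is of the moment at which its call begins: read the wrist's pose just before it. camera_model takes no time and is no camera call.
- sign_off(): hands the job in; it is judged then, once.
The state is a dict: "clock": time; "joints": joint angles; "joint_velocities": joint speeds; "tau": joint torques, N m; "ee_pos": TCP position; "eef_rot": TCP orientation; "ft_force": force on the tool from outside, world axes, zero at the start; "torque": the same for the moment, N m; "gripper_width": finger opening in m; "grasp_force": force on a finger pad.
Only numpy, scipy, OpenCV 4.12 (cv2) and the standard library are available. Lean on these libraries where they do the work, as an engineer would, in place of code of your own. Each camera call takes 0.05 s, during which the arm holds its last target. There are 200 camera calls.

### The job

Free the steady arm of the decorating jig by turning its lock knob a quarter turn anticlockwise to its stop, leaving the arm at rest meanwhile. Then swing the arm by its upright wooden post away from the clay pot (anticlockwise seen from above), against its spring, all the way to its stop, and finish with the program ending while the arm is still held there, so that a colleague can lift the pot out. Leave the pot, the paint bottle, the globe and the mug where they stand, and the knob in its freed position.

Things in the scene. Friction and masses are not known exactly. Their poses are not given: they have to be found in the camera images.
- jig: Decorating jig fixed to the table: plywood board 235 x 300 x 12 mm. Origin on the table under the arm's pivot axis, z up; in its frame the arm at rest points along +y, the pot's wheel (132 mm across, top 30 mm up) is centred at (79, 130) mm, the knob's axis at (60, -45), steel stop pins 12 mm across, 90 tall at (16, 55) (rest) and (-57, 25) (wound). Position and yaw (to 0.4 rad) vary.
- steady_arm: Sprung arm: aluminium bar 20 mm wide, top 86 mm above the table, reaching 165 mm from the pivot, with a cork pad facing the pot (4 mm gap or more) and an upright wooden post 18 mm thick, 130 mm from the pivot, 86 to 161 mm above the table. Hub 48 mm across, top 94 mm up; a 65 mm tail beyond it is what the lock blocks. Origin on the pivot axis at table height; its +y points to the post.
- swing (a joint): Angle of the steady arm about its vertical pivot, rad: 0 at rest beside the pot, growing anticlockwise seen from above, away from the pot, to 0.9 at its stop. A spring drives it back if let go: 2.5 N at the post to start it, 6.5 N to hold it at the stop. While locked it gives about 0.05 rad.
- post_grip (a point): Point on the axis of the wooden post, 135 mm above the table (26 mm below its top), a good height to take hold of; moves with the arm.
- pivot (a point): Point on the arm's vertical pivot axis, 135 mm above the table; it does not move.
- lock_knob (a joint): Angle of the knob about its vertical axis, rad: 0 to 0.15 at the start (locked: the 47 mm steel latch finger under the knob points along the jig's -x, in the way of the arm's tail), growing anticlockwise seen from above to 1.5 at its stop (free: finger along the jig's -y). Stiff (0.08 N m); stays where left.
- knob_grip (a point): Middle of the knob's black bar grip, on the knob's axis, 115 mm above the table. The bar is 50 mm long, 14 mm thick, 100 to 130 mm above the table; x along the bar, z up. At 0 the bar lies along the jig's x, in line with the latch finger (top 84 mm up).
- pot: Squat terracotta pot 110 mm across, 65 mm tall, standing loose on the jig's wheel (its top 95 mm above the table). Origin at the centre of its underside. Not to be disturbed.
- paint: Green paint bottle with white cap, 64 mm across, 160 mm tall, loose on the table to the left. Origin at the centre of its underside. Bystander.
- globe: White ceramic globe 126 mm across, 110 mm tall with a flat foot, loose on the table to the right. Origin at the centre of its underside. Bystander.
- mug: Blue ceramic mug 80 mm across without its handle, 90 mm tall, loose on the table to the left. Origin at the centre of its underside. Bystander.

How it is judged:
By the outcome, as a careful person would: the job done as asked, in the order asked, and still so for the second after the job is handed in, while the arm keeps its last pose, push and grip.
It also fails if it takes over 45 s, if anything falls off the work surface, if the arm or the gripper's body presses on something with over 40 N, if the wrist force passes 120 N, or if a joint passes its speed limit or range.

## Working session

There is one attempt and no reset: what is moved stays moved. The work goes in short steps, Python scripts to look and compute and a shell command to move; the robot and the scene stay as the last step left them, time stands still between calls to the robot, and variables do not carry over. Pictures are saved under pics/ and viewed, at most 10 in all, crops included, and the job is handed in when it is done.

```bash
ls; mkdir -p pics; python3 - <<'E'
from plant import get_obs, eyes
import cv2, numpy as np
for n in ("top","scene"):
    p,d=eyes.read_camera(n); np.savez(''+n,p=p,d=d); cv2.imwrite(f'pics/{n}0.png',p[:,:,::-1])
    m=eyes.camera_model(n); print(n,{k:np.round(np.array(v),3).tolist() for k,v in m.items()})
o=get_obs(); print(o['clock'],o['ee_pos'],o['eef_rot'])
E
```

```text
pics
top {'fx': 444.072, 'fy': 444.072, 'cx': 313.339, 'cy': 204.357, 'R': [[0.025, -1.0, 0.01], [-0.989, -0.026, -0.144], [0.144, -0.006, -0.99]], 't': [-0.042, 0.592, 1.425]}
scene {'fx': 372.963, 'fy': 372.963, 'cx': 321.27, 'cy': 201.263, 'R': [[0.514, 0.857, 0.007], [0.713, -0.423, -0.558], [-0.476, 0.292, -0.83]], 't': [-0.301, -0.339, 1.422]}
0.1 [ 0.14802021 -0.63235472  0.19447277] [[ 9.73711861e-01  2.27783235e-01 -1.01271782e-04]
 [ 2.27783068e-01 -9.73710383e-01  1.72169196e-03]
 [ 2.93563177e-04 -1.69949988e-03 -9.99998513e-01]]
```

View pics/top0.png

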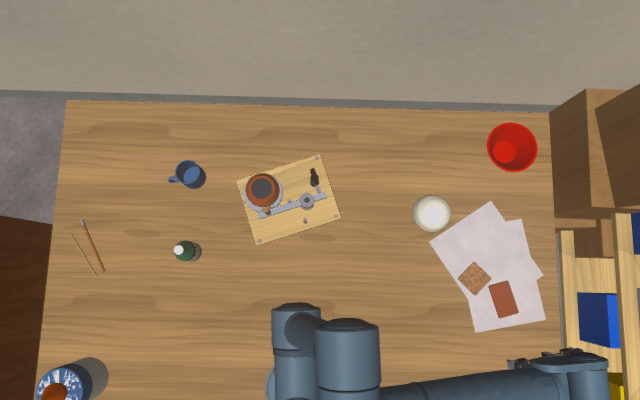

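View pics/scene0.png

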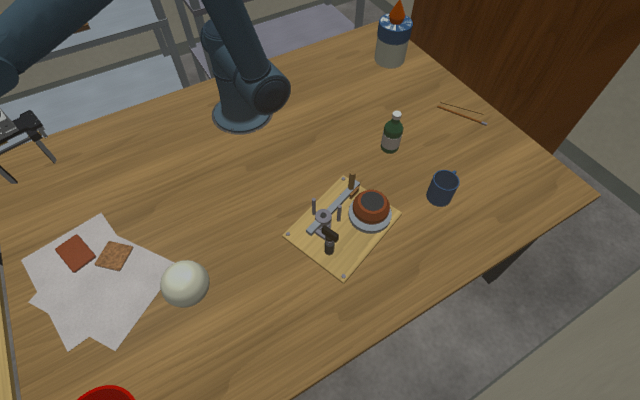

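The top view shows the jig around (290,200), with the pot at (263,190), the hub at (307,200), the knob at (315,177), the globe at (432,213), the mug at (189,175) and the paint at (185,250). I'll enlarge the jig.

```bash
python3 - <<'E'
import cv2, numpy as np
a=np.load('top.npz')['p'][145:255,225:350,::-1]; b=np.load('scene.npz')['p'][165:290,275:410,::-1]
a=cv2.resize(a,None,fx=6,fy=5.45*6/5.45,interpolation=cv2.INTER_CUBIC)[:600]; b=cv2.resize(b,None,fx=4.8,fy=4.8,interpolation=cv2.INTER_CUBIC)
cv2.imwrite('pics/a.png',a[:600]); cv2.imwrite('pics/b.png',b[:600])
E
```

```text
(no output)
```

View pics/a.png

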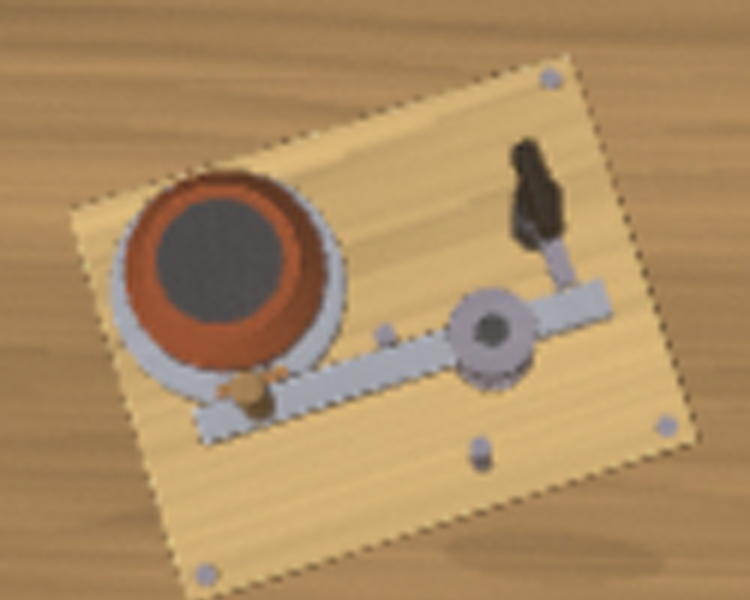

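View pics/b.png

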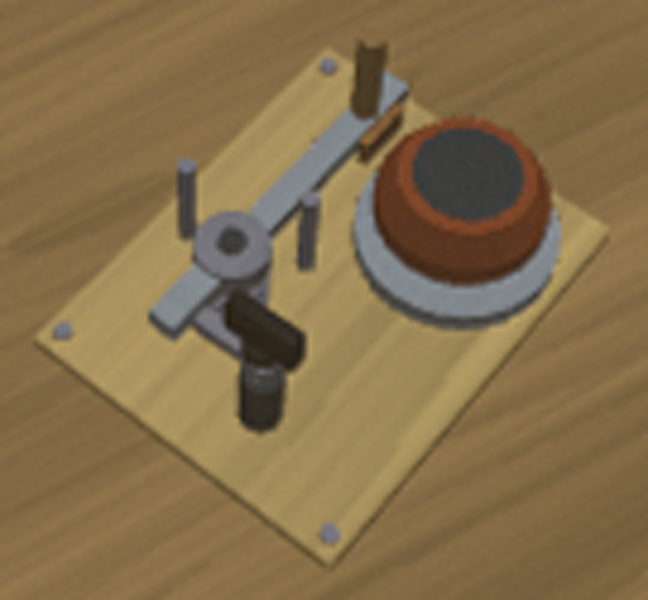

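The crops show, in crop pixels: in the top view, hub (492,329), post top (246,388), bar grip centre about (538,190), board corners (572,55), (695,438), (190,598), (70,212). In the scene view, hub (232,238), post top (371,43), bar top about (266,322), corners (608,234), (330,567), (37,340), (330,48).

```bash
cat > h.py <<'E'
import numpy as np
from plant import eyes
def ray(n,uv,z):
    m=eyes.camera_model(n);R=np.array(m['R']);t=np.array(m['t'])
    c=-R.T@t; d=R.T@np.array([(uv[0]-m['cx'])/m['fx'],(uv[1]-m['cy'])/m['fy'],1])
    return c+d*(z-c[2])/d[2]
E
python3 - <<'E'
from h import *
T=dict(hub=(492,329,.094),post=(246,388,.161),barA=(525,145,.13),barB=(537,222,.13),c1=(572,55,.012),c2=(695,438,.012),c3=(190,598,.012),c4=(70,212,.012),pot=(219,260,.095),pinR=(386,333,.09),pinW=(481,443,.09))
S=dict(hub=(232,238,.094),post=(371,43,.161),barA=(298,345,.13),barB=(240,300,.13),c1=(330,567,.012),c2=(37,340,.012),c3=(330,48,.012),c4=(608,234,.012),pot=(470,170,.095),pinR=(311,198,.09),pinW=(187,163,.09))
P={}
for k in T:
    a=ray('top',(225+(T[k][0]+.5)/6-.5,145+(T[k][1]+.5)/6-.5),T[k][2]); b=ray('scene',(275+(S[k][0]+.5)/4.8-.5,165+(S[k][1]+.5)/4.8-.5),S[k][2])
    print(k,a[:2].round(4),b[:2].round(4)); P[k]=(a+b)[:2]/2
for i,j in (('c1','c2'),('c2','c3'),('c3','c4'),('c4','c1')): print(np.linalg.norm(P[i]-P[j]).round(4),end=' ')
for i,j in (('hub','post'),('c2','c3'),('c1','c4')):
    v=P[j]-P[i]; print(i,np.arctan2(-v[0],v[1]))
# fit jig frame: known points
J=dict(hub=(0,0),post=(0,130),pinR=(16,55),pinW=(-57,25),pot=(79,130))
A=np.array([J[k] for k in J])/1e3;B=np.array([P[k] for k in J])
a0,b0=A-A.mean(0),B-B.mean(0);yaw=np.arctan2((a0[:,0]*b0[:,1]-a0[:,1]*b0[:,0]).sum(),(a0*b0).sum())
c,s=np.cos(yaw),np.sin(yaw);R=np.array([[c,-s],[s,c]]);o=B.mean(0)-R@A.mean(0)
print('yaw',yaw,'o',o,'res mm',((B-(A@R.T+o))*1e3).round(1).tolist())
print('knob',R@[.06,-.045]+o,'post',R@[0,.13]+o)
v=P['barA']-P['barB'];print('bar mid',(P['barA']+P['barB'])/2,np.linalg.norm(v),np.arctan2(v[1],v[0])-yaw)
for z,n,u,q in((.16,'paint',179,250),(.1,'globe',432,213),(.09,'mug',190,174)): print(n,ray('top',(u,q),z))
E
```

```text
hub [ 0.6006 -0.0044] [ 0.5985 -0.0034]
post [0.5568 0.1182] [0.5598 0.1148]
barA [ 0.693  -0.0194] [ 0.6949 -0.0199]
barB [ 0.6521 -0.0267] [ 0.6545 -0.0325]
c1 [ 0.7732 -0.0451] [ 0.775 -0.043]
c2 [ 0.5546 -0.119 ] [ 0.5572 -0.1189]
c3 [0.4581 0.1597] [0.4569 0.1625]
c4 [0.6742 0.2369] [0.6768 0.2346]
pot [0.6339 0.1421] [0.6311 0.1454]
pinR [0.5976 0.0521] [0.5964 0.0535]
pinW [ 5.399e-01 -2.000e-04] [0.5362 0.0022]
0.2307 0.2969 0.2304 0.2967 hub 0.33025525896565655
c2 0.3378912582765113
c1 0.3389085102111229
yaw 0.32971425140929844 o [ 0.59990441 -0.00477475] res mm [[-0.3, 0.9], [0.5, -1.7], [-0.2, 0.4], [0.2, 0.5], [-0.1, -0.0]]
knob [ 0.67124228 -0.02792446] post [0.55781396 0.11822278]
bar mid [ 0.67360223 -0.0246323 ] 0.041825959365242395 -0.09025347153526692
paint [0.42754132 0.37146161 0.16      ]
globe [ 0.56652915 -0.40357966  0.1       ]
mug [0.67419579 0.37314134 0.09      ]
```

The measured sizes agree: the board comes out at 231 x 297 mm and the jig fit residuals are under 2 mm. Next I move above the knob.

```bash
python3 -m inch '[0.022,0.025,0.006,0.9,0.022,0.025,0.006,0.9,0.022,0.025,0.006,0.9,0.022,0.025,0.006,0.9,0.022,0.025,0.006,0.9,0.022,0.025,0.006,0.9,0.022,0.025,0.006,0.9,0.022,0.025,0.006,0.9,0.022,0.025,0.006,0.9,0.022,0.025,0.006,0.9,0.022,0.025,0.006,0.9,0.022,0.025,0.006,0.9]'
python3 -m inch '[0.021,0.025,0,0,0.021,0.025,0,0,0.021,0.025,0,0,0.021,0.025,0,0,0.021,0.025,0,0,0.021,0.025,0,0,0.021,0.025,0,0,0.021,0.025,0,0,0.021,0.025,0,0,0.021,0.025,0,0,0.01,0.02,0,0,0,0,0,0]'
python3 - <<'E'
from plant import get_obs, eyes
import cv2, numpy as np
o=get_obs()
p,d=eyes.read_camera("wrist"); cv2.imwrite('pics/w0.png',p[:,:,::-1])
m=eyes.camera_model("wrist"); np.savez('w0',p=p,d=d,pos=o['ee_pos'],R=o['eef_rot'])
print({k:np.round(np.array(v),3).tolist() for k,v in m.items()})
print(o['clock'],o['ee_pos'],o['eef_rot'],o['joints'])
E
```

```text
clock: 1.1
ee_pos: [0.4127, -0.3313, 0.2674]
eef_rot: [[0.914, 0.407, -0.0], [0.407, -0.914, 0.0], [-0.0, -0.001, -1.0]]
ft_force: [-1.1, -0.1, -0.3]
gripper_width: 0.0938
grasp_force: 0.0
clock: 2.1
ee_pos: [0.633, -0.0594, 0.2665]
eef_rot: [[0.912, 0.41, -0.001], [0.41, -0.912, 0.001], [-0.0, -0.002, -1.0]]
ft_force: [0.1, 0.6, 0.4]
gripper_width: 0.0942
grasp_force: 0.0
{'fx': 316.007, 'fy': 316.007, 'cx': 321.602, 'cy': 199.81, 'tool_from_camera': [[-0.0, -0.96, -0.28, 0.083], [1.0, -0.0, 0.0, -0.0], [-0.0, -0.28, 0.96, -0.189], [0.0, 0.0, 0.0, 1.0]]}
2.1 [ 0.63304539 -0.05935623  0.2664766 ] [[ 9.11964921e-01  4.10266830e-01 -1.05451485e-03]
 [ 4.10268003e-01 -9.11963924e-01  1.40224028e-03]
 [-3.86386827e-04 -1.71142765e-03 -9.99998461e-01]] [-2.72016958e-01  1.64381292e-01  1.52159300e+00  1.07430699e-03
  1.45701092e+00  8.75909029e-01]
```

View pics/w0.png

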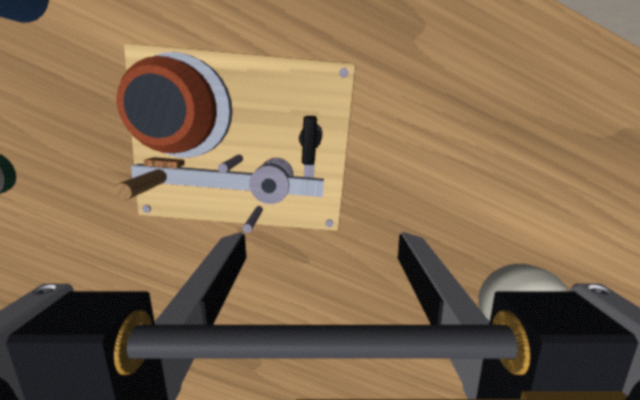

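The wrist picture shows the bar's ends at about (311,117) and (308,164), the hub at (269,185), the post top at (124,190), and the board's right edge from (353,66) to (338,229).

```bash
cat >> h.py <<'E'
def wray(pos,Rt,uv,z):
    m=eyes.camera_model('wrist');T=np.array(m['tool_from_camera'])
    c=pos+Rt@T[:3,3]; d=Rt@T[:3,:3]@np.array([(uv[0]-m['cx'])/m['fx'],(uv[1]-m['cy'])/m['fy'],1])
    return c+d*(z-c[2])/d[2]
E
python3 - <<'E'
from h import *
f=np.load('w0.npz');p={}
for k,u,v,z in (('A',311,117,.13),('B',308,164,.13),('hub',269,185,.094),('post',124,190,.161),('c1',353,66,.012),('c2',338,229,.012)):
    p[k]=wray(f['pos'],f['R'],(u,v),z)[:2];print(k,p[k].round(4))
a=lambda v:np.arctan2(v[1],v[0])
print('mid',(p['A']+p['B'])/2,np.linalg.norm(p['A']-p['B']),'bar',a(p['A']-p['B']),'edge',a(p['c1']-p['c2']),'arm',a(p['post']-p['hub'])-np.pi/2)
E
```

```text
A [ 0.6957 -0.019 ]
B [ 0.6512 -0.0351]
hub [ 0.6033 -0.0043]
post [0.561  0.1171]
c1 [ 0.7722 -0.0407]
c2 [ 0.5587 -0.1189]
mid [ 0.67347141 -0.02703679] 0.047305549393843384 bar 0.3473069839010072 edge 0.3512429841611022 arm 0.3352855212431869
```

The knob is at (0.672, -0.0275) with its bar at about 21°. I move over it, descend and close.

```bash
python3 -m inch '[0.013,0.0105,0,-1,0.013,0.0105,0,-1,0.013,0.0105,0,-0.5,0,0,-0.03,0,0,0,-0.03,0,0,0,-0.03,0,0,0,-0.025,0,0,0,-0.02,0,0,0,-0.012,0,0,0,0,0,0,0,0,0]'
python3 - <<'E'
from plant import get_obs
o=get_obs();print(o['joints'])
E
```

```text
clock: 3.07
ee_pos: [0.6708, -0.0322, 0.1206]
eef_rot: [[0.931, 0.365, -0.0], [0.365, -0.931, -0.0], [-0.0, -0.0, -1.0]]
ft_force: [-0.1, -0.3, 0.6]
gripper_width: 0.0937
grasp_force: 0.0
[-2.16364672e-01  3.64272843e-01  1.55244928e+00 -1.17727098e-04
  1.22526016e+00  9.80696104e-01]
```

```bash
python3 -m inch '[0.001,0.0045,0,0,0,0,0,0]'; python3 -m inch '[0,0,0,0,0,0,0,0,0,0,0,0,0,0,0,0,0,0,0,0,0,0,0,0,0,0,0,0,0,0,0,0]' 0
```

```text
clock: 3.23
ee_pos: [0.6734, -0.0268, 0.1228]
eef_rot: [[0.931, 0.366, 0.004], [0.366, -0.931, -0.001], [0.003, 0.002, -1.0]]
ft_force: [1.1, 0.0, 0.3]
gripper_width: 0.0942
grasp_force: 0.0
clock: 3.9
ee_pos: [0.672, -0.0269, 0.1204]
eef_rot: [[0.931, 0.366, -0.0], [0.366, -0.931, -0.0], [-0.0, -0.0, -1.0]]
ft_force: [-0.5, -1.9, -0.8]
gripper_width: 0.0438
grasp_force: 0.0
```

```bash
python3 -m inch '[0,0,0,0,0,0,0,0,0,0,0,0,0,0,0,0,0,0,0,0,0,0,0,0,0,0,0,0,0,0,0,0]' 0
```

```text
clock: 4.57
ee_pos: [0.6721, -0.0269, 0.1204]
eef_rot: [[0.931, 0.366, -0.0], [0.366, -0.931, -0.0], [-0.0, 0.0, -1.0]]
ft_force: [0.1, -0.1, -0.4]
gripper_width: 0.0006
grasp_force: 0.0
```

The fingers closed on nothing, so I look.

```bash
python3 - <<'E'
from plant import get_obs, eyes
import cv2, numpy as np
o=get_obs()
p,d=eyes.read_camera("wrist"); s,_=eyes.read_camera("scene")
np.savez('w1',p=p,d=d,pos=o['ee_pos'],R=o['eef_rot'])
s=cv2.resize(s[130:290,240:410],(425,400),interpolation=cv2.INTER_CUBIC)
p=p[:,120:495]
cv2.imwrite('pics/w1.png',np.hstack([p,s])[:,:,::-1]); print(o['gripper_width'],o['torque'])
E
```

```text
0.0006124411121362818 [ 0.02198607 -0.03219688  0.00875876]
```

View pics/w1.png

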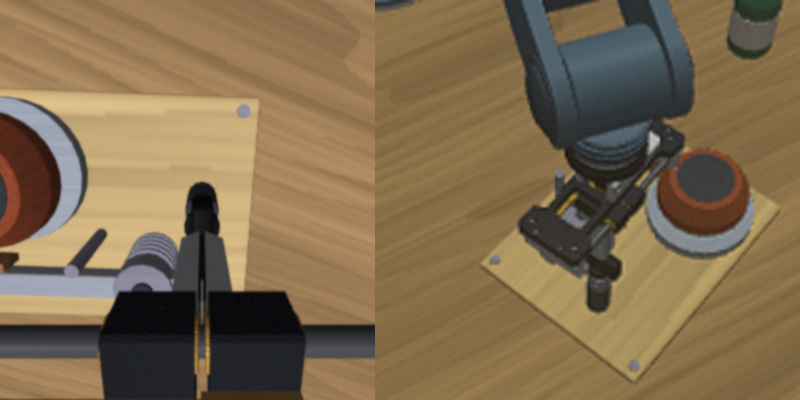

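The bar's far end shows at about (323,190) in full wrist pixels, with the fingers ending near (323,235). I check it against projections and depth.

```bash
python3 - <<'E'
from h import *
f=np.load('w1.npz');m=eyes.camera_model('wrist');T=np.array(m['tool_from_camera']);pos,Rt,d=f['pos'],f['R'],f['d']
def proj(X):
    c=np.linalg.inv(T)@np.r_[Rt.T@(X-pos),1];return np.r_[m['fx']*c[0]/c[2]+m['cx'],m['fy']*c[1]/c[2]+m['cy'],c[2]].round(3)
print(pos); print('tip',proj(pos+Rt@[0,0,.022]),'tcp',proj(pos))
k=np.array([.672,-.0275,.13]);u=np.array([np.cos(.36),np.sin(.36),0])
for s in(-.025,0,.025):print('bar',s,proj(k+s*u))
def w(u,v):
    z=d[v,u];c=np.array([(u-m['cx'])/m['fx']*z,(v-m['cy'])/m['fy']*z,z,1]);return (pos+Rt@(T@c)[:3]).round(4)
for v in range(175,300,8):print(v,[w(u,v).tolist() for u in(315,323,331)])
# hub
print('hub',wray(pos,Rt,(264,288),.094),'jig corner screw',wray(pos,Rt,(363,111),.012))
E
```

```text
[ 0.67206355 -0.02691896  0.12044955]
tip [3.22145e+02 2.28442e+02 2.25000e-01] tcp [3.22203e+02 2.40933e+02 2.04000e-01]
bar -0.025 [3.22454e+02 2.83483e+02 2.02000e-01]
bar 0 [3.23071e+02 2.47603e+02 1.95000e-01]
bar 0.025 [3.23733e+02 2.09053e+02 1.88000e-01]
175 [[0.6888, -0.0131, 0.0111], [0.6916, -0.0203, 0.0111], [0.6945, -0.0274, 0.0115]]
183 [[0.6828, -0.0156, 0.0172], [0.6867, -0.0221, 0.0225], [0.6871, -0.0304, 0.0112]]
191 [[0.6829, -0.0162, 0.0466], [0.6863, -0.0222, 0.0501], [0.6864, -0.0297, 0.0402]]
199 [[0.6947, -0.013, 0.1135], [0.6966, -0.0178, 0.1135], [0.6976, -0.0231, 0.1101]]
207 [[0.694, -0.0136, 0.1279], [0.6958, -0.0181, 0.1279], [0.6974, -0.0226, 0.1273]]
215 [[0.6899, -0.0153, 0.1295], [0.6911, -0.0199, 0.1279], [0.693, -0.0243, 0.1285]]
223 [[0.6849, -0.0172, 0.1289], [0.6868, -0.0216, 0.1294], [0.6885, -0.0262, 0.129]]
231 [[0.6801, -0.019, 0.129], [0.6819, -0.0236, 0.1292], [0.6832, -0.0283, 0.1279]]
239 [[0.6803, -0.0192, 0.1418], [0.6804, -0.0241, 0.1376], [0.6839, -0.0276, 0.1424]]
247 [[0.6798, -0.0196, 0.1513], [0.6809, -0.0238, 0.15], [0.6837, -0.0274, 0.1528]]
255 [[0.6799, -0.0198, 0.1609], [0.6804, -0.024, 0.1586], [0.6834, -0.0272, 0.1621]]
263 [[0.6804, -0.0198, 0.1705], [0.6803, -0.024, 0.1675], [0.6835, -0.0269, 0.171]]
271 [[0.6801, -0.0201, 0.1776], [0.6806, -0.0239, 0.1759], [0.6834, -0.0267, 0.1789]]
279 [[0.681, -0.0199, 0.1863], [0.6802, -0.024, 0.1825], [0.6826, -0.0268, 0.1845]]
287 [[0.6809, -0.0201, 0.1924], [0.6803, -0.0239, 0.1893], [0.683, -0.0264, 0.1919]]
295 [[0.7027, -0.0125, 0.2339], [0.6808, -0.0237, 0.1962], [0.7045, -0.0165, 0.2342]]
hub [ 0.60829543 -0.00382098  0.094     ] jig corner screw [ 0.75986245 -0.03225153  0.012     ]
```

```bash
python3 - <<'E'
from h import *
f=np.load('w1.npz');m=eyes.camera_model('wrist');T=np.array(m['tool_from_camera']);pos,Rt,d=f['pos'],f['R'],f['d']
us=range(293,354,4);print('     ',*us)
for v in range(200,262,5):
    r=[]
    for u in us:
        z=d[v,u];c=np.array([(u-m['cx'])/m['fx']*z,(v-m['cy'])/m['fy']*z,z,1]);r.append('%4d'%(1e3*(pos+Rt@(T@c)[:3])[2]))
    print(v,*r)
g=f['p'].mean(2).astype(int)
for v in range(215,262,5):print(v,*g[v,293:354:2])
E
```

```text
293 297 301 305 309 313 317 321 325 329 333 337 341 345 349 353
200   10   11   10   12   62  114  116  115  116  115   64   10   11   11   11   11
205   10   10   11   10   65  125  125  125  127  125   65   61   11   11   11   11
210   12   10   10   64   74  127  127  129  128  128  126   64   11   11   12   11
215   10   11   11   11  100  130  129  129  129  128  126   63   10   11   10   11
220   10   11   11   97  100  127  129  129  129  129  127  100   11   11   12   10
225   11   11   11  101  100  128  130  128  129  127  100  100   10   10   11   11
230   11   10   11  100  100  128  128  127  129  128  100  100   12   10   10   11
235   11   10   11   11  135  136  134  131  134  135  136  101   10   11   11   11
240   11   11  142  144  142  143  142  139  141  143  142  142  142   11   10   10
245   25   10  149  150  148  309  148  146  150  148  149  149  150   10   11   10
250   32   21  156  157  156  156  156  152  156  154  156  156  154   10   12   10
255   41   23  161  162  162  160  309  159  162  161  162  162  161  161   11   10
260   50  167  167  167  167
[... 433 characters left out ...]
 33 30 25 25 25 26 20 14 16 21 26 102 172 176 175 176 175 176 177
235 178 178 174 176 177 167 129 60 58 64 63 69 66 39 14 14 55 66 68 67 62 55 74 149 171 172 173 175 173 173 174
240 159 175 176 169 105 68 67 66 66 67 68 66 64 35 10 14 56 65 66 68 68 68 69 66 72 133 175 178 179 178 177
245 123 124 162 141 75 67 65 67 70 70 69 68 66 37 14 12 58 67 68 67 70 70 68 66 68 93 161 172 176 176 174
250 122 104 118 101 69 68 69 66 67 65 68 70 63 32 9 10 45 63 68 66 65 65 69 67 68 73 132 167 165 167 169
255 115 96 80 68 67 66 68 64 65 68 67 67 64 31 10 15 47 65 64 68 69 68 67 67 68 68 101 167 175 175 175
260 107 92 75 68 69 66 66 70 66 66 69 67 61 27 14 8 39 69 69 69 67 68 66 66 69 68 74 153 181 181 181
```

```bash
python3 - <<'E'
from h import *
m=eyes.camera_model('wrist');T=np.array(m['tool_from_camera'])
for n,us in(('w0',range(405,437,5)),('w1',range(306,340,5))):
  f=np.load(n+'.npz');d=f['d'];print(n,'tool z (mm, + ahead of TCP), tool y');
  for v in range(225,262,4):
    r=[]
    for u in us:
        z=d[v,u];c=T@np.array([(u-m['cx'])/m['fx']*z,(v-m['cy'])/m['fy']*z,z,1]);r.append('(%d,%d,%d)'%tuple(1e3*c[:3]))
    print(v,*r)
E
```

```text
w0 tool z (mm, + ahead of TCP), tool y
225 (82,0,-188) (-90,135,267) (-90,143,268) (-90,150,267) (-90,158,267) (-91,166,268) (-90,174,267)
229 (-97,128,267) (-97,136,267) (-97,143,266) (-97,151,267) (-97,159,266) (-96,166,265) (-97,175,268)
233 (10,49,-11) (-103,136,266) (-104,144,269) (-103,151,265) (-103,159,266) (-103,167,267) (-103,175,266)
237 (10,48,-17) (10,50,-18) (10,53,-18) (10,57,-17) (-110,160,267) (82,0,-188) (-110,176,268)
241 (9,47,-21) (10,49,-24) (10,52,-23) (10,55,-24) (10,58,-23) (-117,168,267) (-117,176,266)
245 (8,46,-25) (82,0,-188) (10,51,-28) (10,53,-28) (10,56,-29) (-123,169,266) (-124,177,267)
249 (6,46,-24) (9,47,-31) (10,49,-34) (10,52,-33) (10,54,-34) (10,57,-34) (-130,178,267)
253 (4,46,-26) (8,46,-36) (10,48,-38) (10,50,-39) (9,53,-38) (10,55,-39) (10,58,-38)
257 (2,46,-27) (7,46,-37) (9,47,-41) (10,49,-43) (10,51,-43) (10,54,-44) (10,56,-43)
261 (0,46,-26) (4,46,-36) (8,46,-44) (10,48,-47) (10,50,-48) (10,52,-47) (10,55,-48)
w1 tool z (mm, + ahead of TCP), tool y
225 (3,-11,19) (14,-6,-8) (14,-3,-8) (14,0,-8) (14,2,-8) (14,5,-8) (3,9,18)
229 (0,-11,19) (10,-6,-6) (11,-3,-7) (11,0,-7) (11,2,-8) (11,5,-8) (0,9,19)
233 (-2,-11,19) (8,-6,-8) (10,-3,-11) (9,0,-8) (10,2,-12) (10,5,-12) (-2,9,19)
237 (10,-9,-17) (10,-6,-18) (10,-3,-18) (9,0,-14) (10,2,-18) (10,5,-17) (10,7,-18)
241 (10,-9,-23) (10,-6,-24) (10,-3,-23) (9,0,-21) (9,2,-22) (10,4,-24) (10,7,-24)
245 (10,-8,-29) (10,-6,-30) (10,-3,-28) (8,0,-25) (10,2,-29) (10,4,-29) (10,7,-29)
249 (10,-8,-34) (10,-6,-34) (10,-3,-34) (9,0,-31) (10,1,-33) (10,4,-34) (10,7,-34)
253 (10,-8,-39) (10,-5,-39) (10,-3,-38) (9,0,-36) (10,1,-39) (10,4,-39) (10,7,-38)
257 (10,-8,-43) (10,-5,-44) (9,-3,-42) (8,0,-40) (10,1,-43) (10,4,-44) (9,6,-42)
261 (10,-8,-48) (10,-5,-47) (10,-3,-48) (8,0,-44) (10,1,-47) (10,4,-48) (10,6,-48)
```

Both wrist views agree that the fingertips really end about 12 mm behind the reported TCP, not 22 mm ahead of it. They therefore closed above the bar, whose top is at 0.130. I open partly, go about 30 mm lower and watch the force.

```bash
python3 -m inch '[0,0,0,0,0,0,0,0,0,0,0,0,0,0,0,0,0,0,0,0,0,0,0,0,0,0,0,0,0,0,0,0]' 0.05;  python3 -m inch '[0,0,-0.006,0,0,0,-0.006,0,0,0,-0.003,0,0,0,0,0]';
```

```text
clock: 5.33
ee_pos: [0.6721, -0.0269, 0.1205]
eef_rot: [[0.931, 0.366, 0.0], [0.366, -0.931, -0.0], [-0.0, 0.0, -1.0]]
ft_force: [0.3, 0.3, -0.1]
gripper_width: 0.0486
grasp_force: 0.0
clock: 5.67
ee_pos: [0.6711, -0.0267, 0.1037]
eef_rot: [[0.931, 0.366, -0.003], [0.366, -0.931, 0.001], [-0.002, -0.002, -1.0]]
ft_force: [-0.3, 0.2, 0.1]
gripper_width: 0.0499
grasp_force: 0.0
```

```bash
python3 -m inch '[0,0,-0.005,0,0,0,-0.005,0,0,0,-0.004,0,0,0,0,0]' ; python3 -m inch '[0,0,0,0,0,0,0,0,0,0,0,0,0,0,0,0,0,0,0,0,0,0,0,0,0,0,0,0,0,0,0,0]' 0
```

```text
clock: 6.0
ee_pos: [0.6713, -0.0268, 0.09]
eef_rot: [[0.931, 0.366, -0.002], [0.366, -0.931, 0.0], [-0.002, -0.001, -1.0]]
ft_force: [0.4, 0.1, 0.6]
gripper_width: 0.0502
grasp_force: 0.0
clock: 6.67
ee_pos: [0.6725, -0.0268, 0.0923]
eef_rot: [[0.931, 0.366, 0.001], [0.366, -0.931, 0.0], [0.001, 0.0, -1.0]]
ft_force: [-0.4, 0.9, 4.7]
gripper_width: 0.014
grasp_force: 31.2
```

The bar is gripped at 14 mm. Now I turn it.

```bash
python3 -m inch '[0,0,0,4,0,0,0,5,0,0,0,5,0,0,0,5,0,0,0,5,0,0,0,5,0,0,0,5,0,0,0,5,0,0,0,5,0,0,0,5,0,0,0,5,0,0,0,0]'; python3 - <<'E'
from plant import get_obs
o=get_obs();import numpy as np;print(o['joints'],o['torque'],np.degrees(np.arctan2(o['eef_rot'][1][0],o['eef_rot'][0][0])))
E
```

```text
clock: 7.67
ee_pos: [0.6724, -0.0267, 0.0923]
eef_rot: [[0.248, 0.969, 0.001], [0.969, -0.248, 0.0], [0.001, 0.001, -1.0]]
ft_force: [-1.3, 1.2, 5.0]
gripper_width: 0.0135
grasp_force: 31.6
[-2.07992565e-01  3.98033471e-01  1.56419048e+00  5.18286861e-04
  1.17862976e+00  4.27728798e-02] [0.30898936 0.18208377 0.08160072] 75.62086957227035
```

```bash
python3 -m inch '[0,0,0,5,0,0,0,5,0,0,0,5,0,0,0,5,0,0,0,4,0,0,0,3,0,0,0,2,0,0,0,0,0,0,0,0]'; python3 - <<'E'
from plant import get_obs
o=get_obs();import numpy as np;print(o['torque'],np.degrees(np.arctan2(o['eef_rot'][1][0],o['eef_rot'][0][0])))
E
```

```text
clock: 8.42
ee_pos: [0.6724, -0.0267, 0.0923]
eef_rot: [[-0.25, 0.968, 0.001], [0.968, 0.25, 0.0], [0.0, 0.001, -1.0]]
ft_force: [-1.2, 1.5, 6.0]
gripper_width: 0.0136
grasp_force: 31.6
[0.3421824  0.18145686 0.08063961] 104.46381935252855
```

```bash
for i in 1; do python3 -m inch '[0,0,0,1.5,0,0,0,1.5,0,0,0,0,0,0,0,0]'; done; python3 - <<'E'
from plant import get_obs
o=get_obs();import numpy as np;print(o['torque'],np.degrees(np.arctan2(o['eef_rot'][1][0],o['eef_rot'][0][0])))
E
```

```text
clock: 8.75
ee_pos: [0.6724, -0.0267, 0.0923]
eef_rot: [[-0.298, 0.955, 0.001], [0.955, 0.298, 0.001], [0.001, 0.001, -1.0]]
ft_force: [-0.8, 2.5, 5.7]
gripper_width: 0.0141
grasp_force: 31.5
[ 0.26385355  0.22303178 -0.43945608] 107.34825501166382
```

The moment jumped to 0.44 N m at about 106°, which is the stop. I release, rise and check the knob and post from above.

```bash
python3 -m inch '[0,0,0,0,0,0,0,0,0,0,0,0,0,0,0,0,0,0,0,0,0,0,0,0,0,0,0.02,0,0,0,0.03,0,0,0,0.03,0,0,0,0.03,0,0,0,0.02,0,0,0,0,0]' 0.05
python3 -m inch '[-0.018,0,0,0,-0.018,0,0,0,-0.018,0,0,0,0,0,0,0]'
python3 - <<'E'
from plant import get_obs, eyes
import cv2, numpy as np
o=get_obs()
p,d=eyes.read_camera("wrist"); s,_=eyes.read_camera("scene")
np.savez('w2',p=p,d=d,pos=o['ee_pos'],R=o['eef_rot'])
s=cv2.resize(s[165:290,275:410],(432,400),interpolation=cv2.INTER_CUBIC)
cv2.imwrite('pics/w2.png',np.hstack([cv2.resize(p,(368,230)),np.zeros((230,432,3),np.uint8)])[:,:,::-1])
cv2.imwrite('pics/w2.png',np.hstack([np.vstack([cv2.resize(p,(368,230)),np.zeros((170,368,3),np.uint8)]),s])[:,:,::-1]); print(o['ee_pos'],o['eef_rot'])
E
```

```text
clock: 9.75
ee_pos: [0.6747, -0.0275, 0.2275]
eef_rot: [[-0.3, 0.954, 0.009], [0.954, 0.3, -0.002], [-0.005, 0.008, -1.0]]
ft_force: [0.5, -0.1, 0.8]
gripper_width: 0.0498
grasp_force: 0.0
clock: 10.08
ee_pos: [0.6152, -0.0265, 0.2194]
eef_rot: [[-0.3, 0.954, -0.004], [0.954, 0.3, 0.001], [0.002, -0.004, -1.0]]
ft_force: [0.5, -0.1, 0.1]
gripper_width: 0.0497
grasp_force: 0.0
[ 0.61522374 -0.02653736  0.21939012] [[-2.99963975e-01  9.53941899e-01 -4.05793574e-03]
 [ 9.53948619e-01  2.99969175e-01  7.25626538e-04]
 [ 1.90946119e-03 -3.65340037e-03 -9.99991503e-01]]
```

View pics/w2.png

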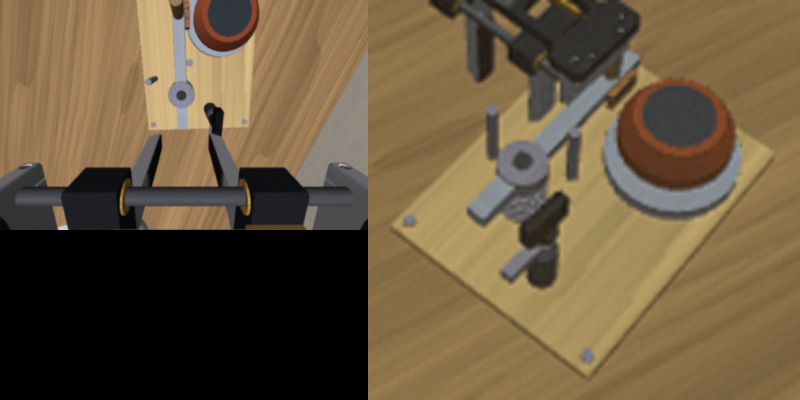

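The picture shows the latch finger swung to lie along the jig's -y, so the arm is free, and the arm and pot are where they were. The post top is at wrist pixel (309,10). I move over the post and descend.

```bash
python3 -c "
from h import *
f=np.load('w2.npz');print(wray(f['pos'],f['R'],(309,10),.161))"
python3 -m inch '[-0.0114,0.0288,0,0,-0.0114,0.0288,0,0,-0.0114,0.0288,0,0,-0.0114,0.0288,0,0,-0.0114,0.0288,0,0,0,0,0,0,0,0,0,0]'
```

```text
[0.56326546 0.11160591 0.161     ]
clock: 10.77
ee_pos: [0.5613, 0.1182, 0.2211]
eef_rot: [[-0.303, 0.953, -0.0], [0.953, 0.303, -0.0], [-0.0, -0.0, -1.0]]
ft_force: [0.2, -0.1, 0.3]
gripper_width: 0.0501
grasp_force: 0.0
```

```bash
python3 -m inch '[-0.002,-0.0015,-0.02,0.5,0,0,-0.025,0,0,0,-0.025,0,0,0,-0.02,0,0,0,-0.012,0,0,0,-0.01,0,0,0,0,0]'; python3 -m inch '[0,0,0,0,0,0,0,0,0,0,0,0,0,0,0,0,0,0,0,0,0,0,0,0,0,0,0,0]' 0
```

```text
clock: 11.35
ee_pos: [0.5584, 0.1148, 0.1073]
eef_rot: [[-0.307, 0.952, -0.003], [0.952, 0.307, -0.0], [0.001, -0.003, -1.0]]
ft_force: [0.4, -0.9, 0.8]
gripper_width: 0.05
grasp_force: 0.0
clock: 11.93
ee_pos: [0.5589, 0.1155, 0.1103]
eef_rot: [[-0.309, 0.951, -0.001], [0.951, 0.309, -0.0], [-0.0, -0.001, -1.0]]
ft_force: [-4.2, -0.5, 5.6]
gripper_width: 0.0171
grasp_force: 30.0
```

Post gripped. I work out the arc increments about the pivot.

```bash
python3 - <<'E'
import numpy as np
c=np.array([.6005,-.0045]);r=np.array([.5589,.1155])-c
p=r
for k in range(1,19):
    a=np.radians(3*k);q=np.array([[np.cos(a),-np.sin(a)],[np.sin(a),np.cos(a)]])@r;print(k,(q-p).round(4),(c+q).round(4));p=q
E
```

```text
1 [-0.0062 -0.0023] [0.5527 0.1132]
2 [-0.0061 -0.0027] [0.5466 0.1105]
3 [-0.0059 -0.003 ] [0.5406 0.1075]
4 [-0.0058 -0.0033] [0.5349 0.1042]
5 [-0.0056 -0.0036] [0.5293 0.1006]
6 [-0.0054 -0.0039] [0.5239 0.0968]
7 [-0.0052 -0.0042] [0.5187 0.0926]
8 [-0.005  -0.0044] [0.5137 0.0882]
9 [-0.0047 -0.0047] [0.509  0.0835]
10 [-0.0045 -0.0049] [0.5045 0.0786]
11 [-0.0042 -0.0051] [0.5003 0.0735]
12 [-0.0039 -0.0054] [0.4963 0.0681]
13 [-0.0037 -0.0056] [0.4927 0.0626]
14 [-0.0034 -0.0057] [0.4893 0.0568]
15 [-0.0031 -0.0059] [0.4862 0.0509]
16 [-0.0027 -0.0061] [0.4835 0.0449]
17 [-0.0024 -0.0062] [0.4811 0.0387]
18 [-0.0021 -0.0063] [0.479  0.0324]
```

```bash
python3 -m inch '[-0.0062,-0.0023,0,3,-0.0061,-0.0027,0,3,-0.0059,-0.003,0,3,-0.0058,-0.0033,0,3,0,0,0,0]'
```

```text
clock: 12.35
ee_pos: [0.5356, 0.1045, 0.1103]
eef_rot: [[-0.5, 0.866, 0.003], [0.866, 0.5, 0.001], [-0.001, 0.003, -1.0]]
ft_force: [1.7, 2.5, 0.8]
gripper_width: 0.0177
grasp_force: 30.0
```

```bash
python3 -m inch '[-0.0056,-0.0036,0,3,-0.0054,-0.0039,0,3,-0.0052,-0.0042,0,3,-0.005,-0.0044,0,3,-0.0047,-0.0047,0,3,-0.0045,-0.0049,0,3,0,0,0,0]'; python3 -m inch '[-0.0042,-0.0051,0,3,-0.0039,-0.0054,0,3,-0.0037,-0.0056,0,3,-0.0034,-0.0057,0,3,-0.0031,-0.0059,0,3,-0.0027,-0.0061,0,3,0,0,0,0]'
```

```text
clock: 12.93
ee_pos: [0.5052, 0.0791, 0.1103]
eef_rot: [[-0.742, 0.671, 0.002], [0.671, 0.742, 0.002], [-0.0, 0.003, -1.0]]
ft_force: [1.9, 5.3, 3.7]
gripper_width: 0.0174
grasp_force: 30.0
clock: 13.52
ee_pos: [0.4841, 0.0455, 0.1102]
eef_rot: [[-0.913, 0.409, 0.001], [0.409, 0.913, 0.002], [0.0, 0.002, -1.0]]
ft_force: [-1.7, 7.8, 5.2]
gripper_width: 0.0175
grasp_force: 30.0
```

```bash
python3 -m inch '[-0.0013,-0.0031,0,1.5,-0.0012,-0.0031,0,1.5,0,0,0,0,0,0,0,0]'; python3 -m inch '[-0.0008,-0.002,0,1,0,0,0,0,0,0,0,0]'
```

```text
clock: 13.85
ee_pos: [0.4818, 0.0397, 0.1102]
eef_rot: [[-0.932, 0.362, 0.001], [0.362, 0.932, 0.002], [0.0, 0.003, -1.0]]
ft_force: [-0.8, 6.6, 6.3]
gripper_width: 0.0177
grasp_force: 30.0
clock: 14.1
ee_pos: [0.4811, 0.0378, 0.1102]
eef_rot: [[-0.938, 0.345, 0.001], [0.345, 0.938, 0.002], [-0.0, 0.002, -1.0]]
ft_force: [-0.7, 5.5, 6.3]
gripper_width: 0.0175
grasp_force: 30.0
```

```bash
python3 -m inch '[-0.0005,-0.0015,0,0.6,0,0,0,0,0,0,0,0]'; python3 -m inch '[-0.0005,-0.0015,0,0.6,0,0,0,0,0,0,0,0]'
```

```text
clock: 14.35
ee_pos: [0.4808, 0.0368, 0.1102]
eef_rot: [[-0.942, 0.336, 0.002], [0.336, 0.942, 0.003], [-0.0, 0.004, -1.0]]
ft_force: [-0.5, 7.4, 5.2]
gripper_width: 0.0176
grasp_force: 30.0
clock: 14.6
ee_pos: [0.4808, 0.0364, 0.1102]
eef_rot: [[-0.945, 0.326, 0.003], [0.326, 0.945, 0.006], [-0.001, 0.007, -1.0]]
ft_force: [2.3, 13.0, 4.3]
gripper_width: 0.0172
grasp_force: 30.0
```

The position has stalled and the force is up to 13 N, so the arm is at its stop. One small extra push for firmness, then a check picture.

```bash
python3 -m inch '[-0.0003,-0.001,0,0,0,0,0,0,0,0,0,0,0,0,0,0,0,0,0,0]'; python3 - <<'E'
from plant import get_obs, eyes
import cv2, numpy as np
s,_=eyes.read_camera("scene");t,_=eyes.read_camera("top")
s=cv2.resize(s[150:290,265:405],(400,400),interpolation=cv2.INTER_CUBIC)
t=cv2.resize(t[135:255,225:345],(400,400),interpolation=cv2.INTER_CUBIC)
cv2.imwrite('pics/f.png',np.hstack([s,t])[:,:,::-1])
o=get_obs();c=np.array([.6005,-.0045]);r=o['ee_pos'][:2]-c;print(np.arctan2(-r[0],r[1])-.333,np.linalg.norm(r),o['ft_force'],o['clock'])
E
```

```text
clock: 15.02
ee_pos: [0.4807, 0.0362, 0.1102]
eef_rot: [[-0.945, 0.326, 0.004], [0.326, 0.945, 0.008], [-0.001, 0.008, -1.0]]
ft_force: [4.3, 16.8, 2.8]
gripper_width: 0.0176
grasp_force: 30.0
0.9100705782531278 0.12654633041142838 [ 4.18100225 16.19277707  4.0835801 ] 15.1167
```

View pics/f.png

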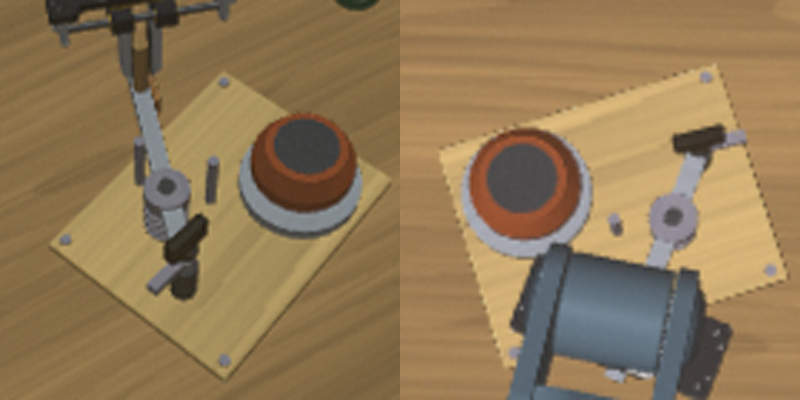

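The post is held between the fingers at (140,60) in the left half, with the arm against the wound pin at (140,160). The knob is free with its finger along -y, and the pot has not moved. I sign off.

```bash
python3 -c "
from plant import sign_off
print(sign_off())"
```

```text
the job is handed in; nothing more can be done
None
```

The job is handed in: the lock knob was turned to its free stop, and the steady arm is swung to its stop (about 0.9 rad) and still held there by the post; the last picture shows the pot unmoved, and the robot made no contact with the paint bottle, globe or mug that I know of.

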